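Tuck the matching print plate under the bed's flap and hold it pressed down

ROBOT

A 7-joint arm with a two-finger parallel gripper is mounted at the origin on the work surface. World frame = base frame: x ahead of the robot, y to its left, z up, the work surface at z = 0. Lengths are in m, angles in rad, forces in N, time in s.
With the tool pointing down it reaches from about 0.4 to 0.85 m from the base axis. Payload 10.4 kg.
Tool frame: the origin (TCP) lies between the finger pads; the fingertips stand 17 mm ahead of it and the grasp point (between the pads) lies 2 mm behind it; x points along the fingers, z is the direction in which the jaws open and shut, and the axes are right-handed (so a half turn about x gives the same grasp; the last joint's range is limited). The gripper opens to 85 mm and grips with 20 to 120 N. Pads are 22 mm wide; open, the fingers measure 114 mm over their backs; the gripper's body (76 mm by 85 mm) begins 54 mm behind the grasp point. The pads swing forward as they close: fully open they stand 13 mm farther back than shut.
Start: joints at [-1.206, 0.332, -0.065, 1.46, 0.022, 1.35, -0.088], TCP at [0.236, 0.579, 0.248] pointing down, gripper open.
Joint ranges: [-2.6, 2.6], [-0.5, 2.12], [-1.47, 1.34], [0.16, 2.42], [-1.27, 4.41], [0.06, 2.06], [-2.6, 2.6]. Speed limits (rad/s): [2.22, 2.22, 2.79, 2.79, 3.14, 3.14, 3.14].

INTERFACE

Orientations are given as [roll, pitch, yaw] about the fixed x, y, z axes, in that order (R = Rz(yaw) Ry(pitch) Rx(roll)).
In Python, from station import manip gives the robot as it stands.
- The arm moves only by the tool drive_tool, never from a script. Its argument "plan" is a list of rows, each a list of 3 entries, a list of its own where there are three numbers: the closure, from 0 (fully open) to 1 (shut), then the shift along the world's x, y, z in mm, then the turn about the world's z in degrees. A call has 1 to 20 rows; each row is the pose to reach, as a shift and turn from the pose measured when the call began; what a row does not reach only later rows make up. A row lasts 1/12 s, in which the tool goes at most 41.7 mm and 7.16 degrees, less where a joint would pass 70% of its speed; a pose out of reach is approached as far as the arm can. A call with a gripper value outside its range is refused whole. The fingers move at their own pace and stop on an object; "newtons" is the grip in N (left out, the last holds). Time passes only in rows, so rows that repeat a pose let the fingers close. It gives the time, the measured TCP pose, the force and the opening at its end, in the units of the state.
- manip.read_state(): the state, without advancing time (a new reading comes with each control period).
- manip.get_image(name): name is "scene" or "top"; returns the picture (400x640x3 uint8, blue, green, red); there is no depth.
- manip.camera_model(name): a dict with "fx", "fy", "cx", "cy" (pixels), "rvec" (rotation vector, rad) and "tvec" (3), from world to camera coordinates, as OpenCV has them. Camera axes: x right, y down, z forward; pixel columns grow to the right and rows downward; lengths in m; the calibration is good to about 2 mm. A picture is of the moment at which its call begins. camera_model takes no time and is no camera call.
- manip.sign_off(): hands the job in, once; it reports no verdict.
The state is a dict: "time_s": time; "joint_positions": joint angles; "joint_vel": joint speeds; "joint_torque": joint torques, N m; "tool_pos": TCP position; "eef_rot": TCP orientation; "wrist_force": force on the tool from outside, world axes, zero at the start; "torque": the same for the moment, N m; "width": finger opening in m.
Only numpy, scipy, OpenCV 4.12 (cv2) and the standard library are available. Lean on these libraries where they do the work, as an engineer would, in place of code of your own. Each camera call takes 0.05 s, during which the arm holds its last target.

TASK

Find the print plate whose grip bar matches the orange flap of the printer bed, and slide its leading edge (the one away from the bar) under the flap, without lifting the flap, until it is fully home against the stop, square and centred between the white lines. Then press the plate gently down flat so that the sprung bed sinks visibly, about 4 mm and not to the bottom of its travel, and finish while still holding it pressed there. Leave the blue plate and everything else alone.

Things in the scene. Friction and masses are not known exactly. Their poses are not given: they have to be found in the camera images.
- orange_plate: the plate to fit: bare aluminium print plate 110 (its x) x 90 (its y) x 5 mm, about 0.13 to 0.25 kg. Upright on it stands an orange grip bar 14 mm thick (x), 60 mm long (y), reaching from the plate's top (5 mm) up to 37 mm, its middle 20 mm behind the plate's centre (at x = -20 mm). Origin at the centre of the underside; x points to the leading edge (the edge farther from the bar), z up. Lies flat on the table at the start
- orange_grip (a point): middle of the top of the orange grip bar, 37 mm above the plate's underside; axes as the plate's
- orange_edge (a point): middle of the orange plate's leading edge at its underside, 55 mm ahead of the plate's centre and 75 mm ahead of the bar's middle; axes as the plate's
- blue_plate: the same kind of plate with a blue grip bar, belonging to another printer: leave it alone; origin and axes as for the orange plate
- bed_top (a point): black sprung printer bed, flat top 160 x 130 mm reaching from x = -85 to +75 mm and y = -65 to +65 mm of this point, about 55 mm above the table. This point lies on the top surface, on the bed's centre line; x points to the stop and flap, z up. Two white lines along x at y = -48.5 and +48.5 mm show where the 90 mm wide plate goes. The bed rests on a black block screwed down to the table
- stop (a point): middle of the foot of the stop bar's upright front face, on the bed's top surface 60 mm ahead of bed_top; the bar is 12 mm thick, 120 mm wide (y) and 8 mm high. Axes as the bed's
- bed (a joint): how far the bed is sunk on its springs, m: 0 at rest, 0.008 bottomed. The springs are preloaded: nothing happens below some 4 N of downward load (a plate's own weight does not move it), then 2 N per mm, about 20 N at the bottom. The stop and flap sink along with it
- lap (a joint): angle of the orange retaining flap, rad: 0 lying shut, grows as it is lifted (up to 1.2). The flap is hinged above the stop bar, very light, and falls shut by itself. Shut, it is 3 mm thick, 104 mm wide, overhangs the bed by about 32 mm in front of the stop with its underside 9 mm above the bed's top, so a flat 5 mm plate passes under it with 4 mm to spare; the last 7 mm of its lip flare upwards by 3 mm
- lap_lip (a point): middle of the flap's front lip, 32 mm in front of the stop's face and about 10 mm above the bed's top when shut; the highest point of flap and hinge is some 16 mm above the bed's top
- marker: red capped marker pen, 137 mm long, 15 mm thick, lying; origin under its middle; a bystander
- scraper: flat scraper with black handle, 190 mm long, lying; a bystander
- jar: small clear jar with black cap, 56 mm across, 75 mm high; origin under its centre; a bystander
- spool: black spool of green filament lying flat, 170 mm across, 55 mm high; origin under its centre; a bystander
- printed_bracket: yellow L-shaped printed bracket, 60 x 30 x 40 mm; a bystander
Not all that is in view belongs to the job. Leave any green look-alike of the orange_plate alone.

How it is judged:
By the outcome, as a careful person would: the job done as asked, in the order asked, and still so for the second after the job is handed in, while the arm keeps its last pose, push and grip.
It also fails if it takes over 38 s, if anything falls off the work surface, if the arm or the gripper's body presses on something with over 40 N, if the wrist force passes 120 N, or if a joint passes its speed limit or range.

## Working session

There is one attempt and no reset: what is moved stays moved. The work goes in short steps, Python scripts to look and compute and a tool call to move; the robot and the scene stay as the last step left them, time stands still between calls to the robot, and variables do not carry over. Pictures are saved under pics/ and viewed, and the job is handed in when it is done.

Besides the shell and the picture viewer there is one more tool, called after "Emit:" as a command line: name --argument value ..., lists and objects as JSON in quotes. drive_tool: Moves the arm, as the interface text tells. Its arguments: {"type":"object","properties":{"plan":{"type":"array"},"newtons":{"type":"number"}},"required":["plan"]}

```bash
mkdir -p pics; ls; python3 - <<'E'
from station import manip
import cv2
for n in ("scene","top"):
    im=manip.get_image(n); cv2.imwrite(f"pics/{n}0.png",im)
    print(n,manip.camera_model(n))
s=manip.read_state()
for k in s: print(k,s[k])
E
```

```text
pics
scene {'fx': 435.35636143595644, 'fy': 435.35636143595644, 'cx': 326.99163103058174, 'cy': 200.19161447902383, 'rvec': array([ 2.27579223,  0.6580928 , -0.30200886]), 'tvec': array([-0.52360473, -0.12188358,  1.34881345])}
top {'fx': 475.24132375698304, 'fy': 475.24132375698304, 'cx': 318.5588945617037, 'cy': 201.62571038180945, 'rvec': array([ 2.10763706, -2.11117192,  0.23627251]), 'tvec': array([0.05806379, 0.57059876, 1.23909035])}
time_s 0.1
joint_positions [-1.20560551  0.33280408 -0.06473915  1.46083586  0.02159432  1.34991221
 -0.08848286]
joint_vel [-0.00151968 -0.00078615 -0.00073279 -0.00311563 -0.00203335  0.00105274
  0.00217788]
joint_torque [ 5.97204926e-04 -6.26745772e+01  4.85065626e-02 -3.92432070e+01
  1.61593454e-02  6.89438471e-03  4.07800053e-05]
tool_pos [0.2362014  0.57831317 0.2476087 ]
eef_rot [-3.11099055  1.56953215 -1.92791338]
wrist_force [-0.08800707 -0.14284867  0.18557614]
torque [-0.02160232 -0.09264638 -0.00209444]
width 0.08533218744388167
```

View pics/scene0.png

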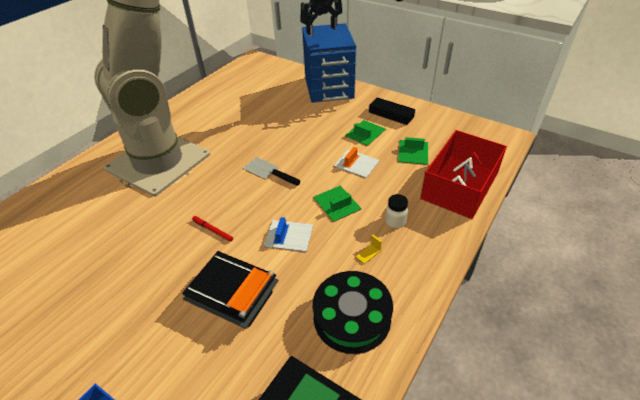

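View pics/top0.png

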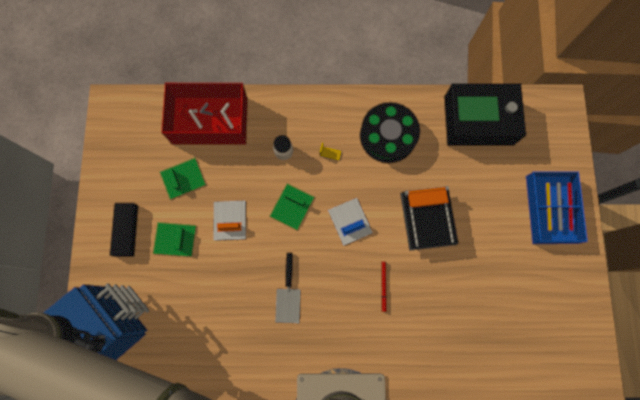

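Orange-bar plate: scene (357,160), top (230,220). Blue: scene (289,234), top (350,221). Green look-alikes: top (183,179), (175,240), (293,206). The bed is at top (430,218). The orange-bar one matches the flap, so I'm confirming it in enlarged crops.

```bash
cat > h.py <<'E'
import numpy as np, cv2
from station import manip
def crop(n,x0,y0,w,h,k,out,im=None):
    im=manip.get_image(n) if im is None else im
    cv2.imwrite(out,cv2.resize(im[y0:y0+h,x0:x0+w],None,fx=k,fy=k,interpolation=cv2.INTER_CUBIC))
def P(n):
    c=manip.camera_model(n); K=np.array([[c['fx'],0,c['cx']],[0,c['fy'],c['cy']],[0,0,1]])
    R,_=cv2.Rodrigues(np.array(c['rvec'])); return K,R,np.array(c['tvec']).reshape(3)
def ray(n,uv,z):
    K,R,t=P(n); o=-R.T@t; d=R.T@np.linalg.inv(K)@np.array([uv[0],uv[1],1.]); return o+d*(z-o[2])/d[2]
def tri(a,b):
    A=[P('scene'),P('top')]; M=[K@np.c_[R,t] for K,R,t in A]
    X=cv2.triangulatePoints(M[0],M[1],np.float64(a).reshape(2,1),np.float64(b).reshape(2,1)); return (X[:3]/X[3]).ravel()
def proj(n,X):
    K,R,t=P(n); p=K@(R@np.asarray(X,float)+t); return p[:2]/p[2]
E
python3 - <<'E'
from h import *
s=cv2.imread('pics/scene0.png');t=cv2.imread('pics/top0.png')
crop('scene',325,135,65,50,12,'pics/c1.png',s)
crop('top',200,190,60,60,10,'pics/c2.png',t)
crop('scene',175,240,110,90,6.5,'pics/c3.png',s)
crop('top',392,175,75,75,8,'pics/c4.png',t)
E
```

```text
(no output)
```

View pics/c1.png

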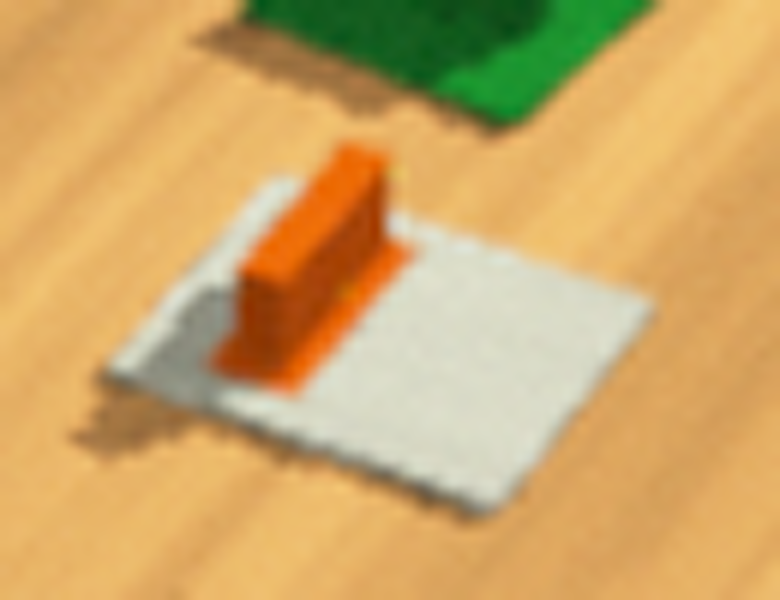

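View pics/c2.png

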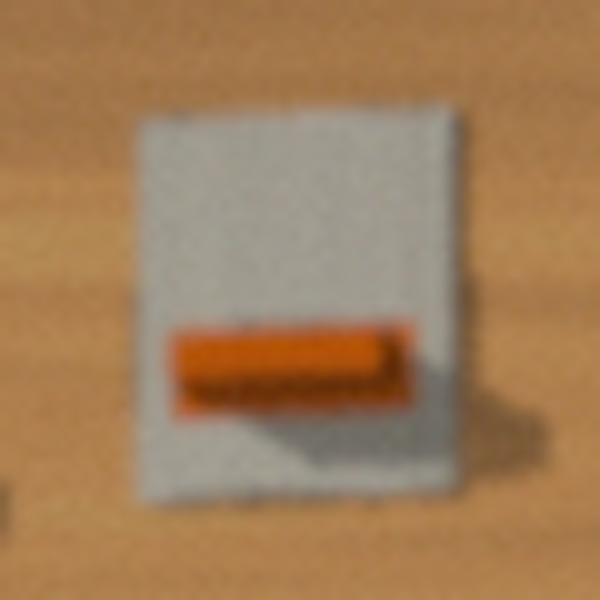

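View pics/c3.png

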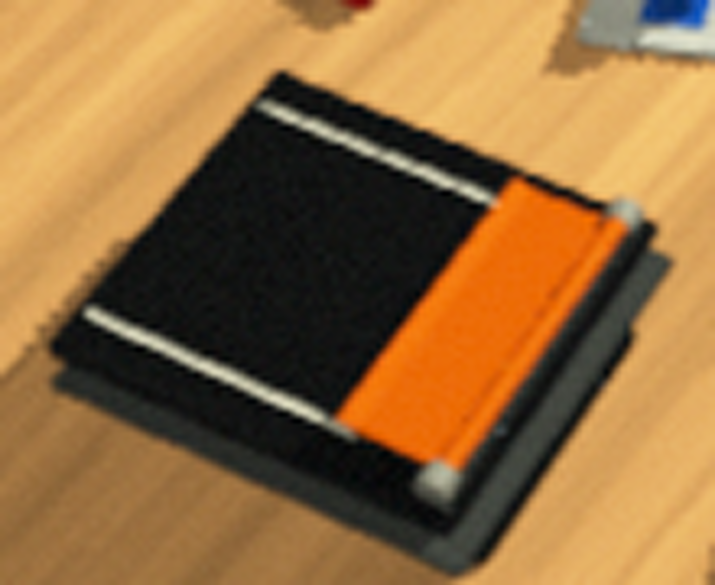

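View pics/c4.png

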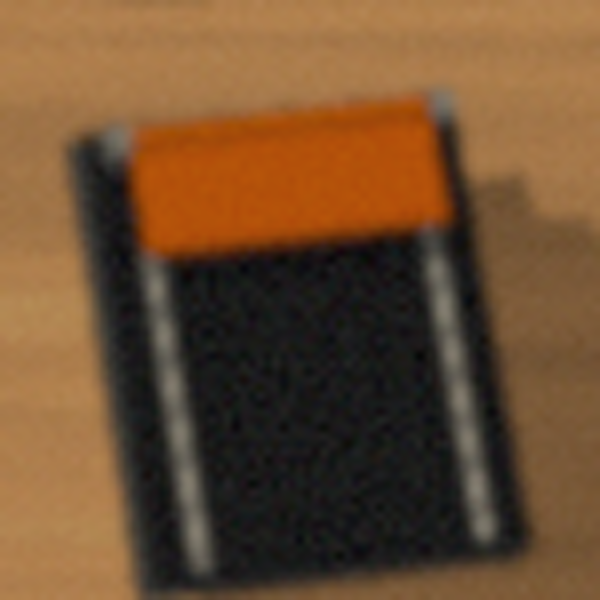

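Confirmed. In the crop, the orange bar stands on a bare plate, with the bar nearer the robot (top rows ~223-228) and the leading edge facing +x. The bed's flap also faces +x, slightly rotated. Next I'll triangulate.

```bash
cat > fit.py <<'E'
from h import *
from scipy.optimize import least_squares
def u(p,x0,y0,k): return [(p[0]+.5)/k-.5+x0,(p[1]+.5)/k-.5+y0]
def fit(model,obs,x0):
    # obs: list (cam, name, uv)
    def f(q):
        c,s=np.cos(q[3]),np.sin(q[3]); r=[]
        for n,m,uv in obs:
            X=model[m]; w=[q[0]+c*X[0]-s*X[1],q[1]+s*X[0]+c*X[1],q[2]+X[2]]
            r+=list(proj(n,w)-uv)
        return np.array(r)
    R=least_squares(f,x0,loss='soft_l1'); return R.x,f(R.x).reshape(-1,2)
E
python3 - <<'E'
from fit import *
S=lambda x,y:u((x,y),325,135,12); T=lambda x,y:u((x,y),200,190,10)
m={'FL':(.055,.045,.005),'FR':(.055,-.045,.005),'BL':(-.055,.045,.005),'BR':(-.055,-.045,.005),
'b1':(-.013,.03,.037),'b2':(-.013,-.03,.037),'b3':(-.027,-.03,.037),'b4':(-.027,.03,.037)}
so={'BL':S(283,180),'BR':S(105,372),'FR':S(488,508),'FL':S(655,300),'b4':S(350,145),'b1':S(388,157),'b2':S(292,283),'b3':S(243,268)}
to={'FL':T(140,118),'FR':T(455,105),'BR':T(460,490),'BL':T(140,500),'b1':T(178,330),'b2':T(385,328),'b3':T(385,375),'b4':T(185,378)}
for k in so: print(k,tri(so[k],to[k]).round(4))
obs=[('scene',k,v) for k,v in so.items()]+[('top',k,v) for k,v in to.items()]
q,r=fit(m,obs,[.45,.2,0,0]); print('plate',q.round(4),np.degrees(q[3])); print(r.round(1).tolist())
S=lambda x,y:u((x,y),175,240,6.5); T=lambda x,y:u((x,y),392,175,8)
# bed: lines ends near edge, flap lip corners, bed corners
m={'NL':(-.085,.065,0),'NR':(-.085,-.065,0),'FR':(.075,-.065,0),'lipL':(.028,.052,.012),'lipR':(.028,-.052,.012),'FL':(.075,.065,0)}
so={'NL':S(280,73),'NR':S(53,348),'FR':S(440,522),'lipL':S(512,180),'lipR':S(338,418),'FL':S(655,228)}
to={'NL':T(142,590),'NR':T(525,548),'lipL':T(148,253),'lipR':T(450,222),'FL':T(72,145)}
for k in so:
  if k in to: print(k,tri(so[k],to[k]).round(4))
obs=[('scene',k,v) for k,v in so.items()]+[('top',k,v) for k,v in to.items()]
q,r=fit(m,obs,[.45,-.2,0.055,0]); print('bed',q.round(4),np.degrees(q[3])); print([o[:2] for o in obs],r.round(1).tolist())
# lines midpoints at z
z=q[2]
for a in [((150,262),(203,572)),((432,232),(488,540))]:
  A=ray('top',T(*a[0]),z);B=ray('top',T(*a[1]),z);d=A-B;print('line',A.round(4),B.round(4),np.degrees(np.arctan2(d[1],d[0])))
for a in [((262,103),(495,200)),((88,313),(350,435))]:
  A=ray('scene',S(*a[1]),z);B=ray('scene',S(*a[0]),z);d=A-B;print('line',A.round(4),B.round(4),np.degrees(np.arctan2(d[1],d[0])))
E
```

```text
BL [0.475  0.3526 0.0014]
BR [0.4773 0.2623 0.002 ]
FR [0.5867 0.2658 0.0048]
FL [0.5836 0.3561 0.0051]
b4 [0.5043 0.3344 0.0364]
b1 [0.5165 0.3358 0.0371]
b2 [0.5188 0.2804 0.0351]
b3 [0.5055 0.2798 0.0347]
plate [ 0.531   0.309  -0.0016  0.0387] 2.217283967496366
[[-0.3, -0.5], [0.3, -0.3], [1.0, 0.2], [0.5, 0.4], [0.0, -0.5], [0.9, -0.1], [-0.5, 0.4], [-0.6, 0.2], [0.3, 0.2], [0.4, 0.3], [0.2, -0.1], [0.1, 0.2], [-0.6, 0.3], [0.4, -0.4], [0.5, -0.1], [-1.3, 0.5]]
NL [ 0.4424 -0.19    0.0499]
NR [ 0.4576 -0.3192  0.0505]
lipL [ 0.5554 -0.1927  0.0688]
lipR [ 0.567  -0.2954  0.0683]
FL [ 0.5982 -0.172   0.0481]
bed [ 0.5328 -0.2461  0.0529  0.1103] 6.318188851141157
[('scene', 'NL'), ('scene', 'NR'), ('scene', 'FR'), ('scene', 'lipL'), ('scene', 'lipR'), ('scene', 'FL'), ('top', 'NL'), ('top', 'NR'), ('top', 'lipL'), ('top', 'lipR'), ('top', 'FL')] [[0.1, -1.0], [-1.2, -0.8], [0.8, 1.4], [1.1, 0.4], [0.3, 0.5], [0.7, -0.6], [1.1, 0.8], [0.7, 0.7], [-0.4, 0.8], [-0.6, 0.5], [1.0, -0.8]]
line [ 0.5564 -0.1955  0.0529] [ 0.4493 -0.2088  0.0529] 7.047522565665744
line [ 0.5669 -0.2934  0.0529] [ 0.4601 -0.306   0.0529] 6.73047091547015
line [ 0.5455 -0.1955  0.0529] [ 0.4469 -0.2068  0.0529] 6.548129739927828
line [ 0.5657 -0.2924  0.0529] [ 0.459  -0.304   0.0529] 6.197715113545721
```

```bash
python3 - <<'E'
from h import *
from scipy.spatial.transform import Rotation as R
s=manip.read_state(); M=R.from_euler('xyz',s['eef_rot']).as_matrix(); print(M.round(3)); j=M[:,2]; print('jaw yaw',np.degrees(np.arctan2(j[1],j[0])))
print('shift mm',(np.array([.511,.308,0])-s['tool_pos'])*1000)
E
```

```text
[[-0.    -0.926  0.378]
 [-0.001  0.378  0.926]
 [-1.    -0.    -0.001]]
jaw yaw 67.78532729181612
shift mm [ 274.79859973 -270.31316937 -247.60870049]
```

Emit:
drive_tool --plan '[[0,[30,-30,-10],-6.5],[0,[60,-60,-20],-13],[0,[90,-88,-30],-20],[0,[115,-115,-45],-26],[0,[140,-140,-60],-33],[0,[165,-165,-75],-39],[0,[190,-190,-90],-46],[0,[220,-218,-110],-53],[0,[250,-245,-120],-60],[0,[275,-270,-130],-65.5],[0,[275,-270,-140],-65.5],[0,[275,-270,-140],-65.5],[0,[275,-270,-140],-65.5]]' --newtons 60

```text
time_s: 1.18
tool_pos: [0.5105, 0.3084, 0.1069]
eef_rot: [-2.901, 1.568, -2.86]
wrist_force: [-1.0, 0.0, -0.2]
width: 0.0853
```

```bash
python3 - <<'E'
from h import *
from scipy.spatial.transform import Rotation as R
s=manip.read_state(); j=R.from_euler('xyz',s['eef_rot']).as_matrix()[:,2]; print('jaw yaw',np.degrees(np.arctan2(j[1],j[0])),s['tool_pos'],s['wrist_force'])
crop('scene',280,60,130,130,5,'pics/a1.png')
crop('top',170,140,110,110,6,'pics/a2.png')
E
```

```text
jaw yaw 2.3301474828467903 [0.51046347 0.30844627 0.10688522] [-1.01061478  0.04891616 -0.1650506 ]
```

View pics/a1.png

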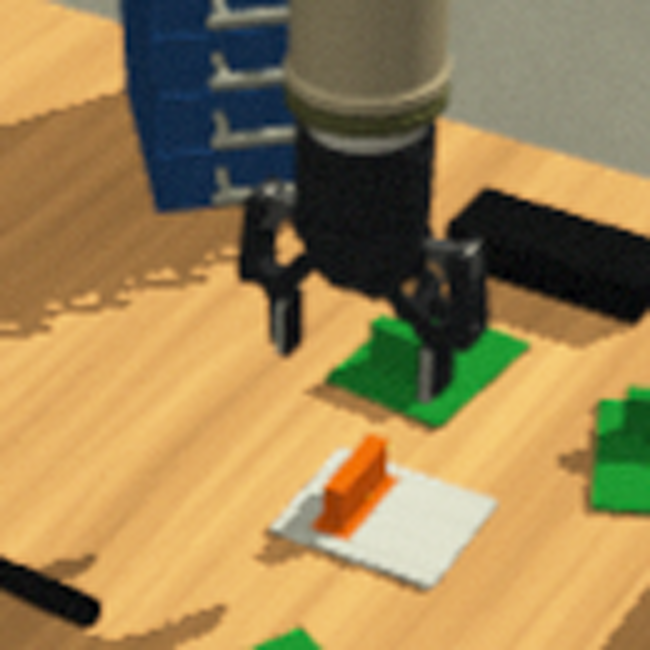

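View pics/a2.png

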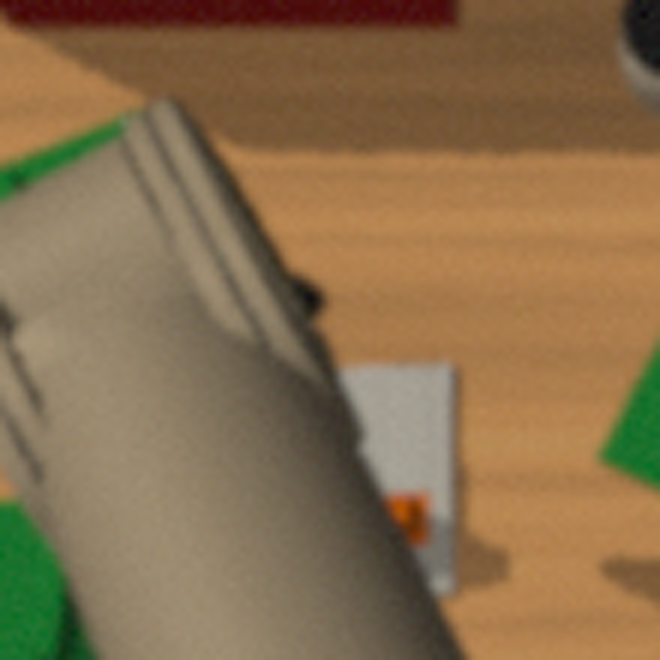

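The fingers straddle the bar, with the jaws along the plate's x. Next: descend and close.

Emit:
drive_tool --plan '[[0,[0.5,0,-25],0],[0,[0.5,0,-50],0],[0,[0.5,0,-70],0],[0,[0.5,0,-79],0],[0,[0.5,0,-79],0],[0.3,[0.5,0,-79],0],[0.6,[0.5,0,-79],0],[0.8,[0.5,0,-79],0],[1,[0.5,0,-79],0],[1,[0.5,0,-79],0],[1,[0.5,0,-79],0],[1,[0.5,0,-79],0],[1,[0.5,0,-79],0],[1,[0.5,0,-79],0]]' --newtons 60

```text
time_s: 2.45
tool_pos: [0.5113, 0.3101, 0.0297]
eef_rot: [1.982, 1.569, 2.025]
wrist_force: [0.1, -1.2, 6.2]
width: 0.0127
```

Emit:
drive_tool --plan '[[1,[0,0,15],0],[1,[0,0,40],0],[1,[0,0,70],0],[1,[0,0,100],0],[1,[0,0,110],0],[1,[0,0,110],0]]' --newtons 60

```text
time_s: 2.95
tool_pos: [0.5125, 0.3108, 0.1424]
eef_rot: [0.94, 1.566, 0.982]
wrist_force: [0.2, 0.5, -2.2]
width: 0.0127
```

```bash
python3 - <<'E'
from h import *
from scipy.spatial.transform import Rotation as R
s=manip.read_state(); M=R.from_euler('xyz',s['eef_rot']).as_matrix();j=M[:,2]; print('jaw yaw',np.degrees(np.arctan2(j[1],j[0])),M.round(3),s['tool_pos'],s['wrist_force'],s['torque'],s['width'])
crop('scene',280,40,130,130,6,'pics/b1.png')
E
```

```text
jaw yaw 2.4334615719360175 [[ 0.003 -0.042  0.999]
 [ 0.004  0.999  0.042]
 [-1.     0.004  0.003]] [0.51251436 0.31081315 0.14237165] [ 0.23729072  0.47921488 -2.1503235 ] [-0.01387208 -0.00163311  0.02753834] 0.012703763599793949
```

View pics/b1.png

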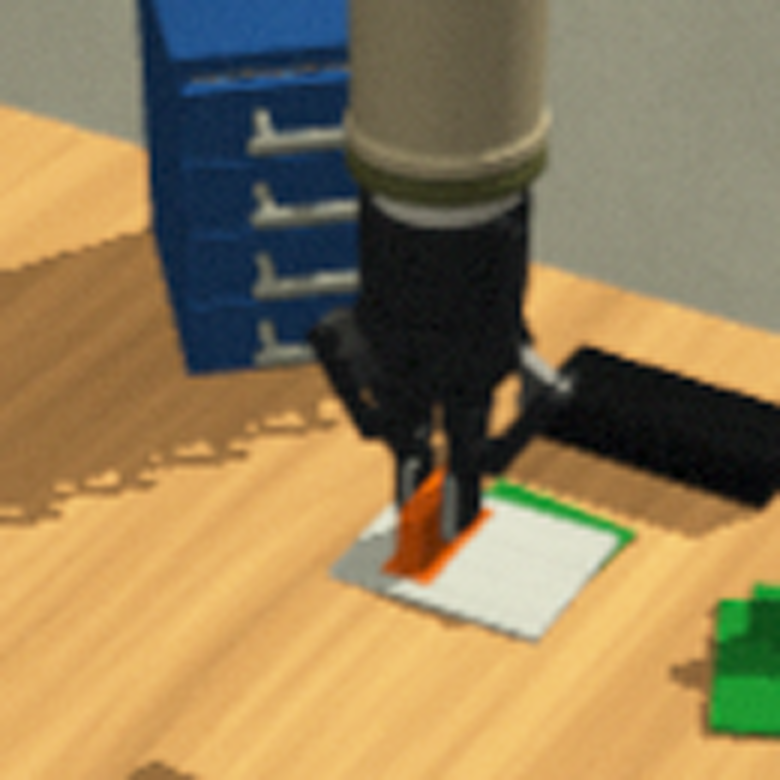

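Held level at ~2.2 N. Next: carry it to the bed.

Emit:
drive_tool --plan '[[1,[-1,-10,0],0],[1,[-2,-30,0],0.5],[1,[-4,-60,0],1],[1,[-6,-95,0],1.5],[1,[-9,-135,0],2],[1,[-12,-175,0],2.5],[1,[-14,-215,0],3],[1,[-17,-255,0],3.5],[1,[-20,-295,0],4],[1,[-22,-335,0],4.2],[1,[-25,-375,0],4.2],[1,[-28,-415,0],4.2],[1,[-30,-450,0],4.2],[1,[-32,-485,0],4.2],[1,[-34,-515,0],4.2],[1,[-35,-540,0],4.2],[1,[-36,-555,0],4.2],[1,[-36.5,-563,0],4.2],[1,[-36.5,-563,0],4.2],[1,[-36.5,-563,0],4.2]]'

```text
time_s: 4.67
tool_pos: [0.4743, -0.252, 0.1389]
eef_rot: [1.964, 1.567, 2.079]
wrist_force: [-0.3, 0.2, -2.7]
width: 0.0128
```

```bash
cat > st.py <<'E'
from h import *
from scipy.spatial.transform import Rotation as R
s=manip.read_state(); M=R.from_euler('xyz',s['eef_rot']).as_matrix();j=M[:,2]; print('t',s['time_s'],'jaw yaw',np.degrees(np.arctan2(j[1],j[0])),'tilt',M[:2,0].round(4),s['tool_pos'].round(4),np.round(s['wrist_force'],2),np.round(s['torque'],3),s['width'])
E
python3 - <<'E'
import st
from h import *
a=manip.get_image('scene');b=manip.get_image('top')
cv2.imwrite('pics/d_s.png',a);cv2.imwrite('pics/d_t.png',b)
crop('scene',165,190,125,140,5,'pics/d1.png',a)
crop('top',380,160,110,100,7,'pics/d2.png',b)
E
```

```text
t 4.6667 jaw yaw 6.627358478397193 tilt [-0.0018  0.0032] [ 0.4743 -0.252   0.1389] [-0.27  0.16 -2.69] [0.043 0.026 0.011] 0.012829675071377066
```

View pics/d1.png

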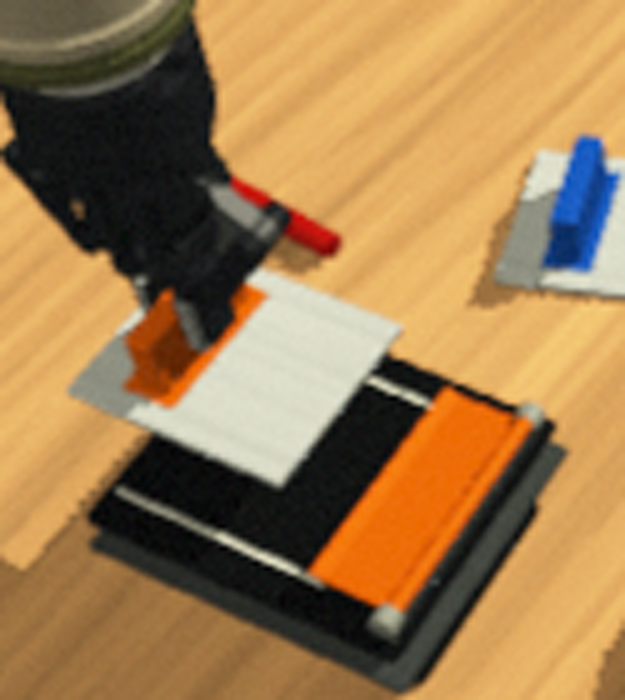

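View pics/d2.png

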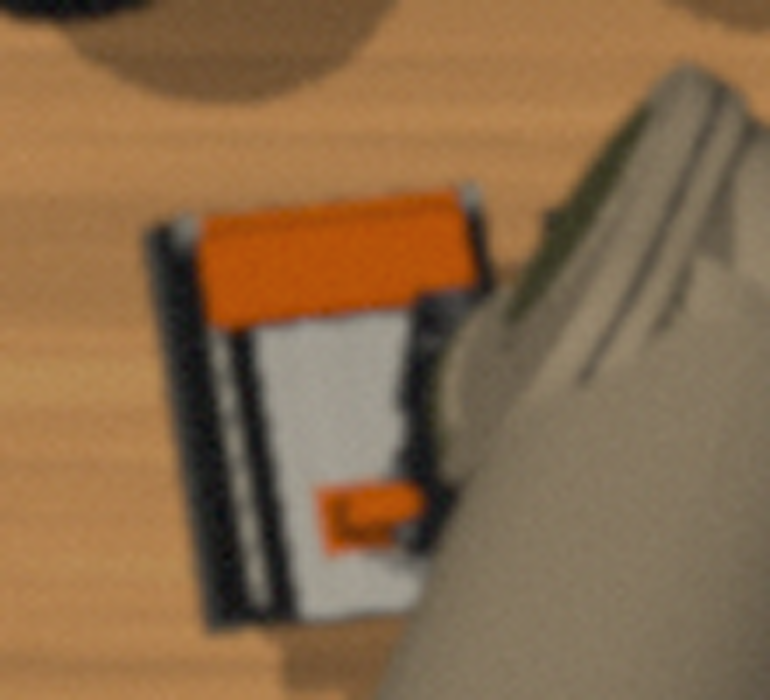

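The plate hangs over the bed, level and aligned. In the scene crop its corners are at (400,328), (283,487) and (68,392). I'll fit its actual pose relative to the TCP.

```bash
python3 - <<'E'
from fit import *
S=lambda x,y:u((x,y),165,190,5); T=lambda x,y:u((x,y),380,160,7)
m={'FL':(.055,.045,.005),'FR':(.055,-.045,.005),'BL':(-.055,.045,.005),'BR':(-.055,-.045,.005)}
so={'FL':S(401,329),'FR':S(282,484),'BR':S(69,390)}
to={'FL':T(250,326),'BL':T(297,618)}
obs=[('scene',k,v) for k,v in so.items()]+[('top',k,v) for k,v in to.items()]
q,r=fit(m,obs,[.49,-.25,0.11,0.1]); print('plate',q.round(4),np.degrees(q[3])); print(r.round(1).tolist())
c,s=np.cos(q[3]),np.sin(q[3]); b=q[:2]-.02*np.array([c,s]); print('bar',b)
tcp=np.array([.4743,-.252,.1389]); d=tcp[:2]-b; print('tcp rel bar in plate axes', c*d[0]+s*d[1], -s*d[0]+c*d[1], 'tcp above underside',tcp[2]-q[2])
# bed lines again in this frame
L=[((218,335),(263,605))]
for a in L:
  A=ray('top',T(*a[0]),.055);B=ray('top',T(*a[1]),.055);print('L line',A,B,np.degrees(np.arctan2(*(A-B)[1::-1])))
for a in [((370,380),(435,405)),((117,490),(320,583))]:
  A=ray('scene',S(*a[1]),.055);B=ray('scene',S(*a[0]),.055);print('s line',A,B,np.degrees(np.arctan2(*(A-B)[1::-1])))
E
```

```text
plate [ 0.496  -0.2488  0.1066  0.1028] 5.887660164346951
[[1.4, -0.3], [-0.1, 0.4], [0.1, -0.2], [0.6, 0.5], [0.2, 0.3]]
bar [ 0.47612033 -0.2508297 ]
tcp rel bar in plate axes -0.0019307737167677732 -0.0009774014142814287 tcp above underside 0.03230915194657455
L line [ 0.55564896 -0.19620755  0.055     ] [ 0.44925106 -0.2088943   0.055     ] 6.799769458019551
s line [ 0.54881834 -0.19599865  0.055     ] [ 0.51471937 -0.20088145  0.055     ] 8.149072195812064
s line [ 0.56669017 -0.29240719  0.055     ] [ 0.46002777 -0.30458979  0.055     ] 6.5158846568964055
```

Emit:
drive_tool --plan '[[1,[0,-1,-15],0.3],[1,[0,-2,-30],0.3],[1,[0,-2,-42],0.3],[1,[0,-2,-48],0.3],[1,[0,-2,-48],0.3],[1,[0,-2,-48],0.3]]'

```text
time_s: 5.27
tool_pos: [0.4751, -0.2528, 0.0915]
eef_rot: [1.757, 1.567, 1.88]
wrist_force: [0.3, 0.0, -1.9]
width: 0.0129
```

```bash
python3 - <<'E'
import st
from h import *
a=manip.get_image('scene');b=manip.get_image('top')
cv2.imwrite('pics/e_s.png',a);cv2.imwrite('pics/e_t.png',b)
crop('scene',165,230,115,100,6.5,'pics/e1.png',a)
crop('top',395,170,75,85,7,'pics/e2.png',b)
E
```

```text
t 5.2667 jaw yaw 7.06719516415546 tilt [-0.0011  0.0034] [ 0.4751 -0.2528  0.0915] [ 0.34  0.04 -1.87] [-0.027  0.024  0.006] 0.012941351747905384
```

View pics/e1.png

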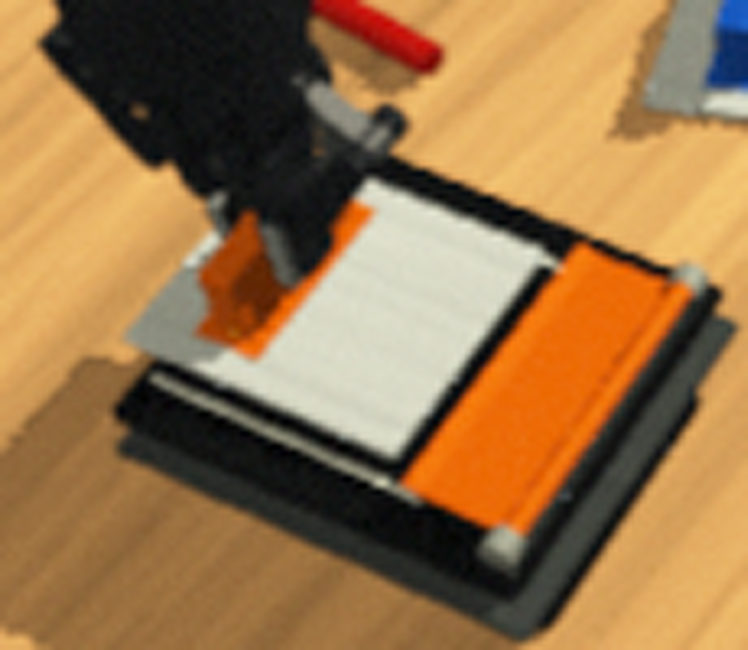

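View pics/e2.png

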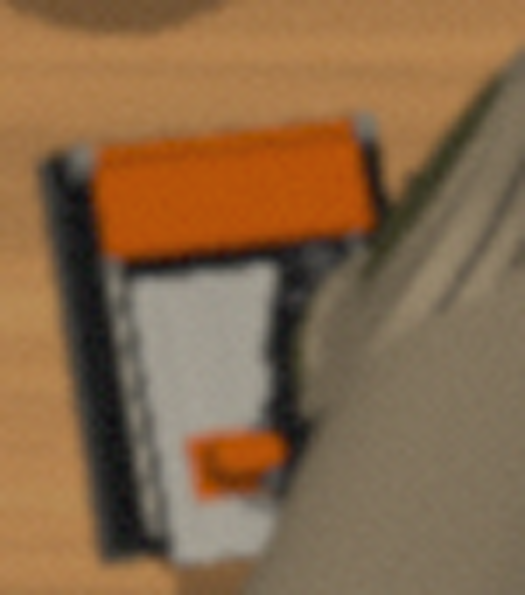

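```bash
python3 - <<'E'
from fit import *
S=lambda x,y:u((x,y),165,230,6.5); T=lambda x,y:u((x,y),395,170,7)
m={'FL':(.055,.045,.005),'FR':(.055,-.045,.005),'BL':(-.055,.045,.005),'BR':(-.055,-.045,.005)}
so={'FL':S(552,263),'FR':S(397,460),'BR':S(127,335)}
to={'FL':T(132,275),'BL':T(175,562)}
obs=[('scene',k,v) for k,v in so.items()]+[('top',k,v) for k,v in to.items()]
q,r=fit(m,obs,[.49,-.25,0.06,0.1]); print('plate',q.round(4),np.degrees(q[3])); print(r.round(1).tolist())
for z in (.053,.055):
  for n,F,a in [('top',T,((114,265),(155,540))),('scene',S,((152,375),(415,495)))]:
    A=ray(n,F(*a[0]),z);B=ray(n,F(*a[1]),z)
    d=(A-B)[:2]; d=d/np.linalg.norm(d); d=d*np.sign(d[0]); w=q[:2]-A[:2]
    print(z,n,np.degrees(np.arctan2(d[1],d[0])),'dist of plate centre from line mm',1000*(d[0]*w[1]-d[1]*w[0]))
# lip corners
m2=dict(l=(568,243),r=(408,490)); 
print('lipL',tri(S(572,243),T(105,262)))
E
```

```text
plate [ 0.4986 -0.2511  0.0606  0.1022] 5.854739908842307
[[0.0, -0.8], [-0.4, 0.4], [-0.0, 0.3], [-0.2, 0.3], [-0.3, -0.7]]
0.053 top 5.821125902562863 dist of plate centre from line mm -48.00624557092244
0.053 scene 6.582827769535379 dist of plate centre from line mm 47.17382924561023
0.055 top 5.82112590256287 dist of plate centre from line mm -48.4559700137526
0.055 scene 6.5828277695353865 dist of plate centre from line mm 48.04578598777952
lipL [ 0.55309737 -0.19186827  0.06751077]
```

Centred within 0.5 mm and yaw within ~0.6°. Now lower gently to contact.

Emit:
drive_tool --plan '[[1,[0,0,-2],0.5],[1,[0,0,-4],0.5],[1,[0,0,-5.5],0.5],[1,[0,0,-5.5],0.5],[1,[0,0,-5.5],0.5]]'

```text
time_s: 5.78
tool_pos: [0.4754, -0.2532, 0.0866]
eef_rot: [1.399, 1.568, 1.531]
wrist_force: [-0.1, 0.0, -2.3]
width: 0.0126
```

```bash
python3 -c "import st"
```

```text
t 5.7833 jaw yaw 7.547525360166768 tilt [0.0001 0.0031] [ 0.4754 -0.2532  0.0866] [-0.05  0.   -2.28] [-0.03   0.003  0.008] 0.012649591253563906
```

Emit:
drive_tool --plan '[[1,[0,0,-1],0],[1,[0,0,-2],0],[1,[0,0,-2.5],0],[1,[0,0,-2.5],0],[1,[0,0,-2.5],0]]'

```text
time_s: 6.2
tool_pos: [0.4755, -0.2532, 0.0844]
eef_rot: [1.35, 1.568, 1.482]
wrist_force: [-1.4, 1.6, 3.8]
width: 0.0129
```

```bash
python3 -c "import st"
```

```text
t 6.2 jaw yaw 7.545514464161397 tilt [0.0003 0.0032] [ 0.4755 -0.2532  0.0844] [-1.44  1.64  3.84] [ 0.145  0.363 -0.027] 0.012907900806467856
```

Contact at TCP z 0.0844. I'll ease off 0.8 mm and slide 30 mm under the flap.

Emit:
drive_tool --plan '[[1,[0,0,0.8],0],[1,[3,0.3,0.8],0],[1,[6,0.7,0.8],0],[1,[9,1,0.8],0],[1,[12,1.4,0.8],0],[1,[15,1.7,0.8],0],[1,[18,2,0.8],0],[1,[21,2.4,0.8],0],[1,[24,2.7,0.8],0],[1,[27,3.1,0.8],0],[1,[30,3.4,0.8],0],[1,[30,3.4,0.8],0],[1,[30,3.4,0.8],0]]'

```text
time_s: 7.28
tool_pos: [0.5056, -0.2498, 0.0851]
eef_rot: [1.365, 1.568, 1.497]
wrist_force: [-0.2, 0.3, -1.1]
width: 0.013
```

```bash
python3 - <<'E'
import st
from h import *
a=manip.get_image('scene');b=manip.get_image('top')
cv2.imwrite('pics/f_s.png',a);cv2.imwrite('pics/f_t.png',b)
crop('scene',165,230,115,100,6.5,'pics/f1.png',a)
crop('top',395,170,75,85,7,'pics/f2.png',b)
E
```

```text
t 7.2833 jaw yaw 7.557354395150518 tilt [0.0002 0.0031] [ 0.5056 -0.2498  0.0851] [-0.21  0.25 -1.06] [0.012 0.01  0.045] 0.013006648263773067
```

View pics/f1.png

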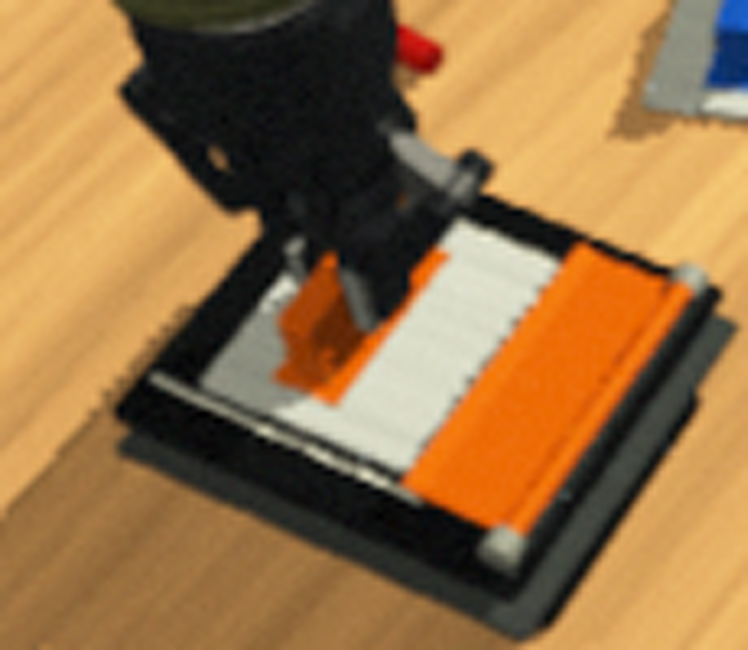

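View pics/f2.png

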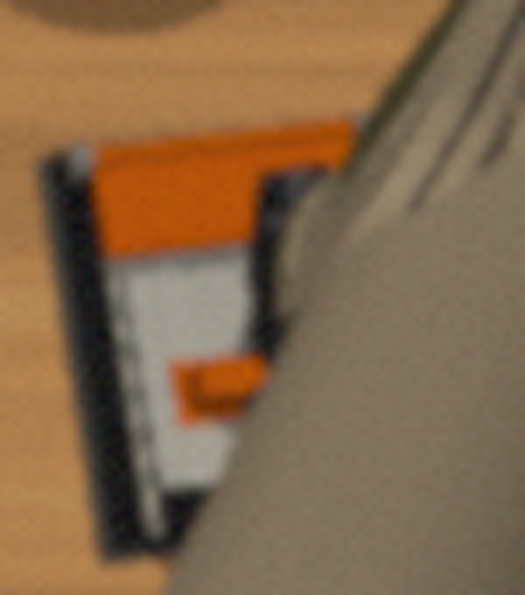

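```bash
python3 - <<'E'
from h import *
a=cv2.imread('pics/f_s.png');b=cv2.imread('pics/f_t.png')
crop('top',405,200,35,48,12,'pics/f4.png',b)
crop('scene',185,280,60,32,13,'pics/f3.png',a)
E
```

```text
(no output)
```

View pics/f3.png

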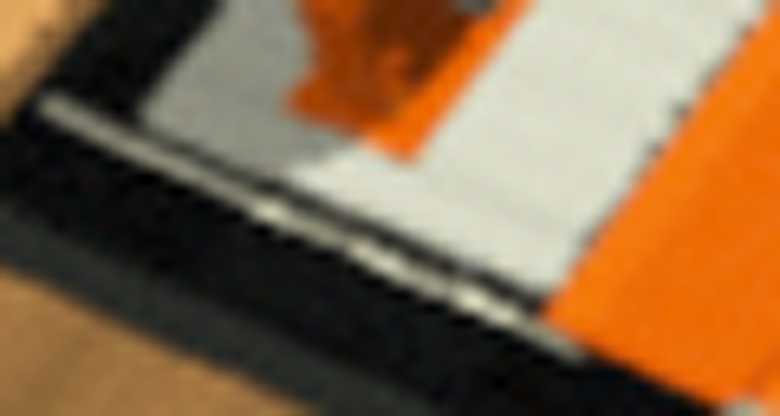

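View pics/f4.png

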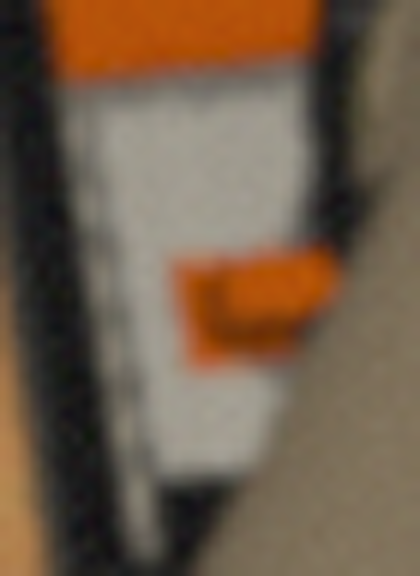

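```bash
python3 - <<'E'
from fit import *
S=lambda p:u(p,185,280,13); T=lambda p:u(p,405,200,12)
def an(n,F,a,b,z):
    A=ray(n,F(a),z);B=ray(n,F(b),z);d=(B-A)[:2];d=d/np.linalg.norm(d);d*=np.sign(d[0]);return A[:2],B[:2],d,np.degrees(np.arctan2(d[1],d[0]))
for n,F,pe,ln in [('scene',S,((140,115),(535,293)),((45,105),(570,352))),('top',T,((97,105),(155,470)),((78,95),(148,550)))]:
    p=an(n,F,*pe,.060);l=an(n,F,*ln,.055)
    g=[1000*(l[2][0]*(q-l[0])[1]-l[2][1]*(q-l[0])[0]) for q in p[:2]]
    print(n,'plate',p[3],'line',l[3],'gap ends mm',g,p[:2])
E
```

```text
scene plate 6.737244595085772 line 5.990492292198936 gap ends mm [np.float64(3.2627079078443564), np.float64(4.301123769267827)] (array([ 0.47851613, -0.29940065]), array([ 0.55764233, -0.29005331]))
top plate 6.324218202855018 line 6.080667763464179 gap ends mm [np.float64(-2.8338381787902422), np.float64(-3.1923148963515935)] (array([ 0.55219286, -0.20031381]), array([ 0.46837337, -0.20960343]))
```

Centred to within ~0.5 mm (gaps about 3–4 mm each side) and the flap is not lifted. Continue toward the stop.

Emit:
drive_tool --plan '[[1,[2,0.2,0],-0.2],[1,[4,0.4,0],-0.4],[1,[6,0.7,0],-0.4],[1,[8,0.9,0],-0.4],[1,[8,0.9,0],-0.4],[1,[9,1,0],-0.4],[1,[9,1,0],-0.4],[1,[9,1,0],-0.4]]'

```text
time_s: 8.05
tool_pos: [0.5143, -0.2489, 0.0851]
eef_rot: [1.405, 1.568, 1.53]
wrist_force: [-0.7, -0.1, -1.7]
width: 0.0128
```

```bash
python3 -c "import st"
```

```text
t 8.05 jaw yaw 7.136574726373822 tilt [0.0001 0.0032] [ 0.5143 -0.2489  0.0851] [-0.67 -0.06 -1.74] [-0.034  0.055 -0.013] 0.01276861836374172
```

Emit:
drive_tool --plan '[[1,[0.5,0,0],0],[1,[1,0.1,0],0],[1,[1.5,0.2,0],0],[1,[2,0.2,0],0],[1,[2,0.2,0],0],[1,[2,0.2,0],0]]'

```text
time_s: 8.55
tool_pos: [0.5163, -0.2487, 0.0851]
eef_rot: [1.428, 1.568, 1.552]
wrist_force: [0.7, 0.4, -1.3]
width: 0.0129
```

```bash
python3 -c "import st"
```

```text
t 8.55 jaw yaw 7.137078886605058 tilt [0.0001 0.0032] [ 0.5163 -0.2487  0.0851] [ 0.68  0.44 -1.33] [-0.029  0.044 -0.028] 0.01286617882683811
```

Emit:
drive_tool --plan '[[1,[0.5,0,0],0],[1,[1,0.1,0],0],[1,[1.5,0.2,0],0],[1,[2,0.2,0],0],[1,[2,0.2,0],0],[1,[2,0.2,0],0]]'

```text
time_s: 9.05
tool_pos: [0.5178, -0.2485, 0.0849]
eef_rot: [1.7, 1.567, 1.824]
wrist_force: [-3.2, 1.3, -0.2]
width: 0.0132
```

```bash
python3 -c "import st"
```

```text
t 9.05 jaw yaw 7.1186631571729135 tilt [-0.0009  0.0034] [ 0.5178 -0.2485  0.0849] [-3.18  1.29 -0.24] [ 0.134  0.768 -0.07 ] 0.013199623380085372
```

Force is rising (−3.2 N in x). I'll push a little more to confirm and seat it.

Emit:
drive_tool --plan '[[1,[0.8,0.1,0],0],[1,[1.5,0.2,0],0],[1,[2,0.2,0],0],[1,[2,0.2,0],0],[1,[2,0.2,0],0]]'

```text
time_s: 9.47
tool_pos: [0.5181, -0.2484, 0.0845]
eef_rot: [2.221, 1.565, 2.344]
wrist_force: [-9.8, 1.4, 4.2]
width: 0.0126
```

```bash
python3 - <<'E'
import st
from h import *
a=manip.get_image('scene');b=manip.get_image('top')
cv2.imwrite('pics/g_s.png',a);cv2.imwrite('pics/g_t.png',b)
crop('scene',180,245,100,80,8,'pics/g1.png',a)
crop('top',395,180,50,65,9,'pics/g2.png',b)
E
```

```text
t 9.4667 jaw yaw 7.070655226946191 tilt [-0.0044  0.0045] [ 0.5181 -0.2484  0.0845] [-9.81  1.4   4.21] [ 0.277  1.965 -0.092] 0.012623901034927316
```

View pics/g1.png

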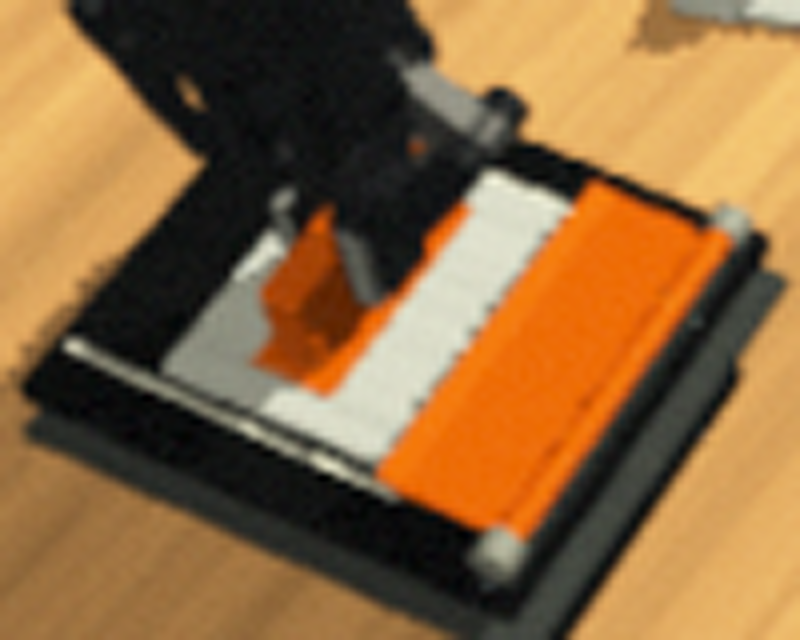

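View pics/g2.png

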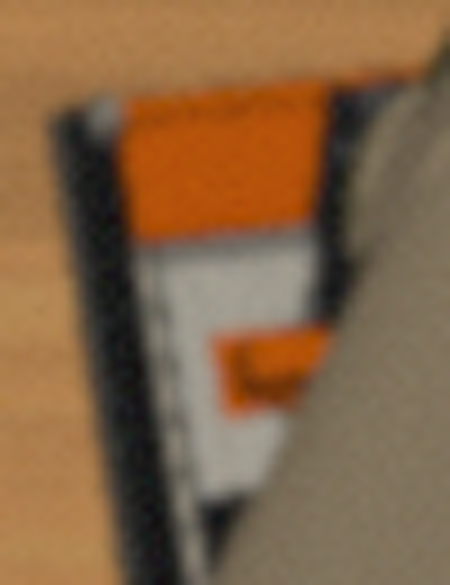

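Hard stop: 10 N with only 0.3 mm of motion, and the flap is still shut. Checking squareness, centring and depth.

```bash
python3 - <<'E'
from fit import *
S=lambda p:u(p,180,245,8); T=lambda p:u(p,395,180,9)
def an(n,F,a,b,z):
    A=ray(n,F(a),z);B=ray(n,F(b),z);d=(B-A)[:2];d=d/np.linalg.norm(d);d*=np.sign(d[0]);return A[:2],B[:2],d,np.degrees(np.arctan2(d[1],d[0]))
for n,F,pe,ln in [('scene',S,((163,362),(378,460)),((72,345),(395,497))),('top',T,((160,250),(202,502)),((145,250),(195,555)))]:
    p=an(n,F,*pe,.060);l=an(n,F,*ln,.055)
    g=[1000*(l[2][0]*(q-l[0])[1]-l[2][1]*(q-l[0])[0]) for q in p[:2]]
    print(n,'plate',p[3],'line',l[3],'gap ends mm',np.round(g,1),p[:2])
# rear edge to lip & bed near edge, along e
e=np.array([np.cos(.1117),np.sin(.1117)])
print('rear R',ray('scene',S((163,362)),.06)[:2]@e,'bed near corner R',ray('scene',S((25,388)),.055)[:2]@e,'lipR',ray('scene',S((380,475)),.067)[:2]@e,'lipL',ray('scene',S((590,180)),.067)[:2]@e)
print('rear L top',ray('top',T((202,504)),.06)[:2]@e,'lip L top',ray('top',T((135,243)),.067)[:2]@e)
E
```

```text
scene plate 6.4835879541842365 line 5.977834306198673 gap ends mm [4.4 5. ] (array([ 0.489663  , -0.29672432]), array([ 0.5596233 , -0.28877365]))
top plate 6.758002474158991 line 6.649269701746213 gap ends mm [-3.4 -3.5] (array([ 0.55487241, -0.19963478]), array([ 0.47755899, -0.20879638]))
rear R 0.4535362105466203 bed near corner R 0.4218622320646156 lipR 0.53083337287302 lipL 0.5280774724502657
rear L top 0.45071015856579216 lip L top 0.5308704952397978
```

The gaps on both sides match to about 1 mm. The lip-to-rear distance of ~78–80 mm agrees with the nominal 78, and the small twist moment under push means the leading edge sits flush on the stop. Now press down, easing the forward push.

Emit:
drive_tool --plan '[[1,[0.3,0,-0.5],0],[1,[0.3,0,-1],0],[1,[0.3,0,-1.5],0],[1,[0.3,0,-2],0],[1,[0.3,0,-2.5],0],[1,[0.3,0,-2.5],0],[1,[0.3,0,-2.5],0]]'

```text
time_s: 10.15
tool_pos: [0.5179, -0.2485, 0.0824]
eef_rot: [2.235, 1.564, 2.358]
wrist_force: [-8.4, 1.9, 7.9]
width: 0.0128
```

```bash
python3 -c "import st"
```

```text
t 10.15 jaw yaw 7.04593307877064 tilt [-0.005  0.005] [ 0.5179 -0.2485  0.0824] [-8.44  1.89  7.87] [ 0.274  1.438 -0.02 ] 0.01282447166071655
```

Emit:
drive_tool --plan '[[1,[-0.3,0,-0.5],0],[1,[-0.5,0,-1],0],[1,[-0.5,0,-1.2],0],[1,[-0.5,0,-1.2],0],[1,[-0.5,0,-1.2],0]]'

```text
time_s: 10.57
tool_pos: [0.5179, -0.2485, 0.082]
eef_rot: [2.1, 1.564, 2.223]
wrist_force: [-5.5, 1.8, 7.7]
width: 0.013
```

```bash
python3 - <<'E'
import st
from h import *
a=manip.get_image('scene');b=manip.get_image('top')
cv2.imwrite('pics/k_s.png',a);cv2.imwrite('pics/k_t.png',b)
crop('scene',180,245,100,80,8,'pics/k1.png',a)
crop('top',395,180,50,65,9,'pics/k2.png',b)
import numpy as np
o=cv2.imread('pics/scene0.png')
crop('scene',225,270,60,60,6,'pics/k3a.png',o);crop('scene',225,270,60,60,6,'pics/k3b.png',a)
cv2.imwrite('pics/k3.png',np.hstack([cv2.imread('pics/k3a.png'),cv2.imread('pics/k3b.png')]))
E
```

```text
t 10.5667 jaw yaw 7.055037044137953 tilt [-0.0039  0.0052] [ 0.5179 -0.2485  0.082 ] [-5.53  1.84  7.68] [0.389 0.938 0.002] 0.012969110580049454
```

View pics/k1.png

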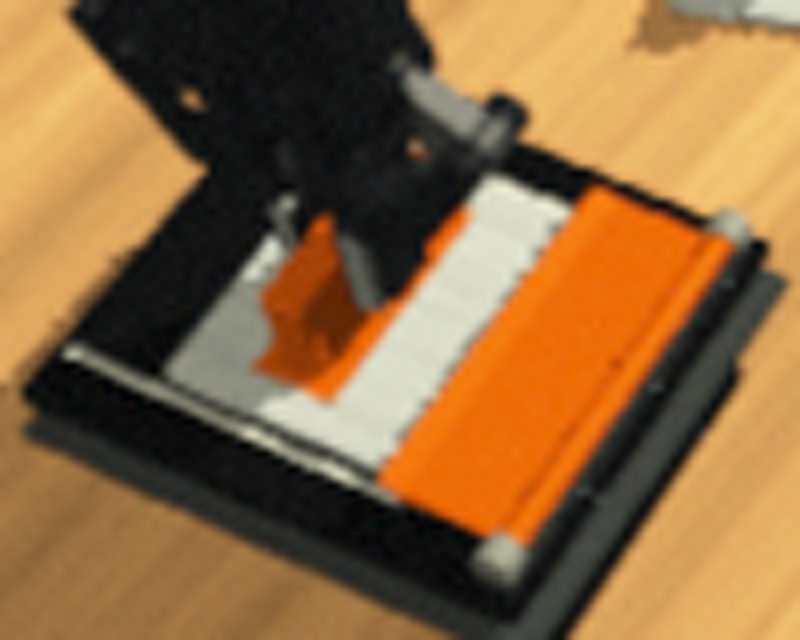

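View pics/k3.png

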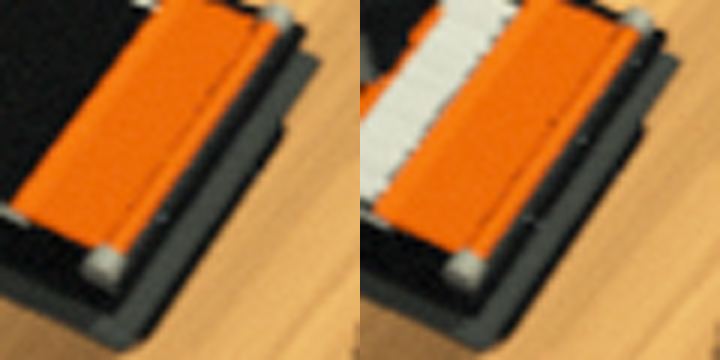

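View pics/k2.png

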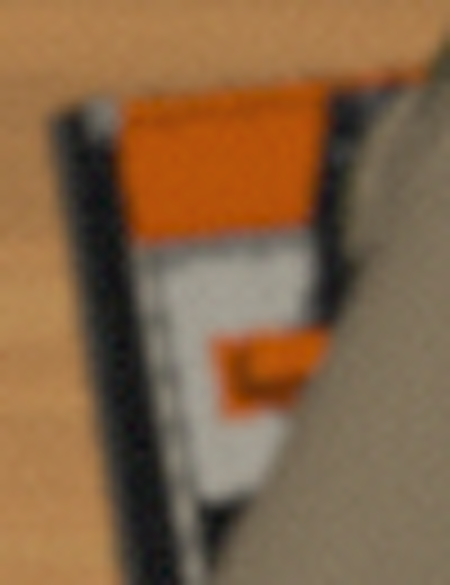

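```bash
cat > sink.py <<'E'
from h import *
import sys
g=lambda f:cv2.cvtColor(cv2.imread(f),cv2.COLOR_BGR2GRAY).astype(np.float32)
px=proj('scene',[.57,-.24,.060])-proj('scene',[.57,-.24,.065]); print('px per mm',px/5)
def sh(f0,f1,box):
    x,y,w,h=box;A=g(f0)[y:y+h,x:x+w];B=g(f1)[y:y+h,x:x+w]
    W=np.eye(2,3,dtype=np.float32); c,W=cv2.findTransformECC(A,B,W,cv2.MOTION_TRANSLATION,(3,200,1e-6)); return W[:,2],c
for b in [(243,265,32,42),(232,300,20,18),(262,264,14,14)]:
    d,c=sh('pics/g_s.png',sys.argv[1],b); d0,c0=sh('pics/scene0.png',sys.argv[1],b); print(b,'vs g',d,d[1]/(px[1]/5),'vs start',d0,d0[1]/(px[1]/5),c0)
E
python3 sink.py pics/k_s.png
```

```text
px per mm [0.07024629 0.26600269]
(243, 265, 32, 42) vs g [-0.03897209  0.5751957 ] 2.162368086231388 vs start [0.5849192  0.33049816] 1.242461712580079 0.7298668663015648
(232, 300, 20, 18) vs g [0.17923474 0.62645084] 2.355054508859428 vs start [0.2186718 0.7308606] 2.7475684112892527 0.9962210767415428
(262, 264, 14, 14) vs g [0.1570876 0.6088891] 2.2890336213982305 vs start [0.16895038 0.6857138 ] 2.57784545410483 0.9801394119161623
```

Image and force agree on about 2.7–3 mm of sink; it needs about 1.2 mm more.

Emit:
drive_tool --plan '[[1,[-0.1,0,-0.8],0],[1,[-0.3,0,-1.5],0],[1,[-0.3,0,-2.2],0],[1,[-0.3,0,-2.2],0],[1,[-0.3,0,-2.2],0],[1,[-0.3,0,-2.2],0]]'

```text
time_s: 11.17
tool_pos: [0.5179, -0.2485, 0.0808]
eef_rot: [1.957, 1.564, 2.08]
wrist_force: [-8.1, 3.3, 9.9]
width: 0.0131
```

```bash
python3 - <<'E'
import st
from h import *
a=manip.get_image('scene');b=manip.get_image('top')
cv2.imwrite('pics/m_s.png',a);cv2.imwrite('pics/m_t.png',b)
crop('scene',180,245,100,80,8,'pics/m1.png',a)
E
python3 sink.py pics/m_s.png; python3 -c "import st"
```

```text
t 11.1667 jaw yaw 7.060871765249207 tilt [-0.0031  0.0055] [ 0.5179 -0.2485  0.0808] [-8.14  3.29  9.92] [ 0.472  1.315 -0.059] 0.013093355947666144
px per mm [0.07024629 0.26600269]
(243, 265, 32, 42) vs g [-0.08244428  0.8868134 ] 3.3338512443394093 vs start [0.5005191  0.65352297] 2.4568284102378644 0.7343315169630525
(232, 300, 20, 18) vs g [0.32285476 0.98841155] 3.7157952886644066 vs start [0.34319296 1.1109563 ] 4.176485235224828 0.9913868534933089
(262, 264, 14, 14) vs g [0.17584182 0.90357697] 3.3968715388540556 vs start [0.21137941 1.0032285 ] 3.7714977305580044 0.9711322552181667
t 11.2667 jaw yaw 7.059877306407061 tilt [-0.0031  0.0055] [ 0.5179 -0.2485  0.0808] [-6.62  3.04  9.36] [ 0.385  1.315 -0.065] 0.012629497822016594
```

View pics/m1.png

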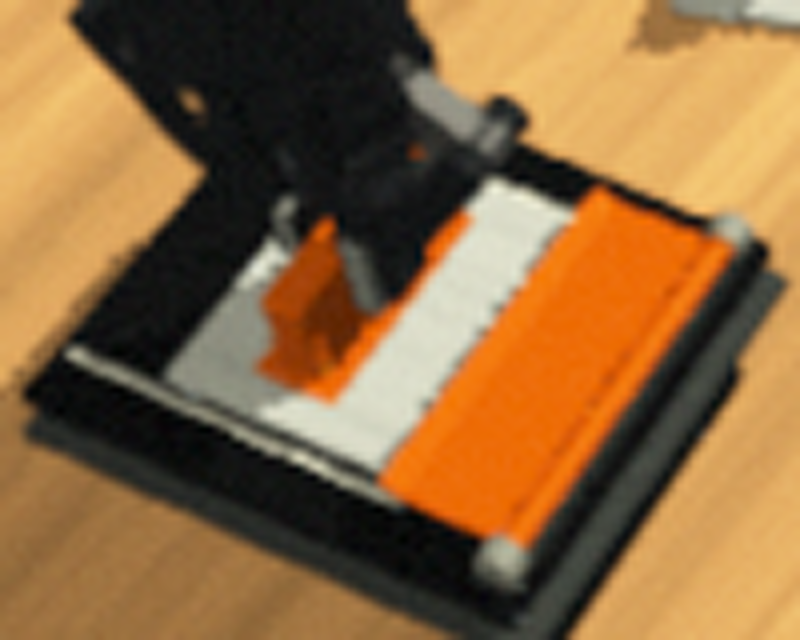

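The bed has sunk ~4 mm: the image gives 3.8–4.2 mm, and ~11.9 N of load gives ~4.0 mm. The plate is home and the flap shut, so I'm handing in.

```bash
python3 -c "
from station import manip
manip.sign_off()"
```

```text
the job is handed in; nothing more can be done
```

The orange plate is under the flap and against the stop, and the arm handed in at about 11.3 s still holding it pressed down.

- **Home against the stop:** Pushing on met 10 N with only 0.3 mm of motion. The distance from lip to rear edge measured 77–80 mm, against 78 nominal.
- **Square and centred:** The gaps to the white lines were about 3.4 mm on the left and 4.4–5 mm on the right, against 3.5 mm nominal. The two views differ by about 1 mm. The yaw error against the lines was at most 0.5°. The rear corners, read from different cameras, differed by about 3 mm. I put that down to calibration error, because the low twist moment under push indicated flush contact.
- **Flap and bystanders:** The flap looked shut and unlifted in every picture I took of it. I moved nothing else on purpose, but I took no full-scene picture at the end to confirm it.
- **Pressed down:** The bed sank 3.8–4.2 mm by image shift in the two clean crops. About 11.9 N of load gives about 4.0 mm, which agrees. A third, larger crop gave 2.5 mm, but it matched poorly because the plate had moved into it, so I left it out. A forward push of 7–8 N remained against the stop.

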